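# Pack the setting dies into the caddy and cover it

### The job

Pack the three short steel setting dies into the wooden caddy under the bench light, one upright in each well, setting them down gently rather than dropping them; then fit the aluminium cover plate fully down over the caddy's two pins, grip block up. Leave the two long dies and the glue bottle where they are, and do not knock the light.

Things in the scene. Friction and masses are not known exactly. Their poses are not given: they have to be found in the camera images.
- caddy: wooden block fixed to the bench, 70 (x) x 220 (y) x 18 mm, with three wells in a row along y and, at y = +-102 mm, end ribs (70 x 16 mm) whose tops are 46 mm above the bench. On each rib's middle stands a steel pin, 6 mm diameter, 12 mm high, tip tapered. Origin: centre of its underside, z up. Its x axis points away from the robot within 0.25 rad
- well0 (a point): centre of the floor of one of the caddy's three wells: 26 mm diameter, 12 mm deep, its mouth 18 mm and its floor 6 mm above the bench. A seated short die stands 22 mm proud. Wells are in a row along the caddy's y, 54 mm apart. This is the one at caddy y = +54 mm
- well1 (a point): centre of the floor of one of the caddy's three wells: 26 mm diameter, 12 mm deep, its mouth 18 mm and its floor 6 mm above the bench. A seated short die stands 22 mm proud. Wells are in a row along the caddy's y, 54 mm apart. This is the middle one
- well2 (a point): centre of the floor of one of the caddy's three wells: 26 mm diameter, 12 mm deep, its mouth 18 mm and its floor 6 mm above the bench. A seated short die stands 22 mm proud. Wells are in a row along the caddy's y, 54 mm apart. This is the one at caddy y = -54 mm
- light: LED light fixed over the near half of the caddy, same origin and axes: bar from x = -48 to -12 mm, 300 mm long in y, from 138 to 160 mm above the bench, on 12 mm posts at x = -36, y = +-140 mm. An upright gripper over a well hits it: lean its body out to the caddy's +x by 30 to 45 degrees, fingers pointing down and back to the robot. A knock over 5 N fails
- light_edge (a point): middle of the light bar's far (+x) lower edge, 140 mm above the bench
- cover: loose aluminium plate flat on the bench beyond the caddy, 64 (x) x 222 (y) x 5 mm, about 220 g, 11 mm holes at y = +-102 mm for the pins; at its centre a wooden grip block 40 (x) x 14 (y) mm, from 5 to 35 mm above the underside. Origin: centre of its underside, z up. Alike after a half turn. Seated, its underside is 46 mm above the bench, clear of short dies but not of long ones
- short0: short steel setting die, a plain cylinder standing upright, 20 mm diameter, 34 mm tall (top 3 mm chamfered), about 80 g; origin at the centre of its underside, z up. One of three alike; any may go in any well. Stands on the cork mat (4 mm thick)
- short1: short steel setting die, a plain cylinder standing upright, 20 mm diameter, 34 mm tall (top 3 mm chamfered), about 80 g; origin at the centre of its underside, z up. One of three alike; any may go in any well. Stands on the cork mat (4 mm thick)
- short2: short steel setting die, a plain cylinder standing upright, 20 mm diameter, 34 mm tall (top 3 mm chamfered), about 80 g; origin at the centre of its underside, z up. One of three alike; any may go in any well. Stands on the cork mat (4 mm thick)
- long0: long steel setting die, 20 mm diameter, 50 mm tall, about 120 g, standing among the short ones; origin at the centre of its underside. Not to be packed; a bystander
- long1: long steel setting die, 20 mm diameter, 50 mm tall, about 120 g, standing among the short ones; origin at the centre of its underside. Not to be packed; a bystander
- glue: yellow glue bottle, 48 mm diameter, 110 mm tall, standing to the left of the caddy; bystander; origin at the centre of its underside

How it is judged (in metres and radians):
On the way:
1. each of the three wells holds one short die, upright on its floor (((horizontal distance between short0 and well0 below 0.006 m and z of short0 in the frame of caddy between 0.002 and 0.01 m and angle between short0's own z axis and vertical below 0.2 rad) or (horizontal distance between short1 and well0 below 0.006 m and z of short1 in the frame of caddy between 0.002 and 0.01 m and angle between short1's own z axis and vertical below 0.2 rad) or (horizontal distance between short2 and well0 below 0.006 m and z of short2 in the frame of caddy between 0.002 and 0.01 m and angle between short2's own z axis and vertical below 0.2 rad)) and ((horizontal distance between short0 and well1 below 0.006 m and z of short0 in the frame of caddy between 0.002 and 0.01 m and angle between short0's own z axis and vertical below 0.2 rad) or (horizontal distance between short1 and well1 below 0.006 m and z of short1 in the frame of caddy between 0.002 and 0.01 m and angle between short1's own z axis and vertical below 0.2 rad) or (horizontal distance between short2 and well1 below 0.006 m and z of short2 in the frame of caddy between 0.002 and 0.01 m and angle between short2's own z axis and vertical below 0.2 rad)) and ((horizontal distance between short0 and well2 below 0.006 m and z of short0 in the frame of caddy between 0.002 and 0.01 m and angle between short0's own z axis and vertical below 0.2 rad) or (horizontal distance between short1 and well2 below 0.006 m and z of short1 in the frame of caddy between 0.002 and 0.01 m and angle between short1's own z axis and vertical below 0.2 rad) or (horizontal distance between short2 and well2 below 0.006 m and z of short2 in the frame of caddy between 0.002 and 0.01 m and angle between short2's own z axis and vertical below 0.2 rad))), for 0.2 s.
At the end, for the whole second after the job is handed in: Each well holds one short die: upright within 0.2 rad, foot within 4 mm of the floor and 6 mm of the centre. The cover lies grip up, flat within 0.04 rad, on both ribs: within 8 mm and 0.08 rad of the caddy, underside 43 to 49.5 mm above the bench. All at rest (all of step 1 and horizontal distance between cover and caddy below 0.008 m and z of cover in the frame of caddy between 0.043 and 0.0495 m and angle between the y axis of cover and the y axis of caddy, either way round below 0.08 rad and angle between cover's own z axis and vertical below 0.04 rad and linear speed of each of cover, short0, short1, short2 below 0.02 m/s); the robot touches nothing.
It fails at once if a long die or the glue bottle is moved more than 30 mm or a long die or the bottle is tipped (distance of any of long0, long1, glue from where it was at the start of the episode above 0.03 m or angle between any of long0, long1, glue's own z axis and vertical above 0.6 rad).
It fails at once if the light is knocked (over 5 N) (contact force between light and anything else above 5 N).
It fails at once if a short die is dropped into the caddy (moves faster than 0.7 m/s in its wells) ((horizontal distance between short0 and caddy below 0.08 m and height (world z) of short0 below 0.04 m and linear speed of short0 above 0.7 m/s) or (horizontal distance between short1 and caddy below 0.08 m and height (world z) of short1 below 0.04 m and linear speed of short1 above 0.7 m/s) or (horizontal distance between short2 and caddy below 0.08 m and height (world z) of short2 below 0.04 m and linear speed of short2 above 0.7 m/s)).
It also fails if it takes over 72 s, if anything falls off the work surface, if the arm or the gripper's body presses on something with over 40 N, if the wrist force passes 120 N, or if a joint passes its speed limit or range.

### The arm

A 6-joint arm with a two-finger parallel gripper is mounted at the origin on the work surface. World frame = base frame: x ahead of the robot, y to its left, z up, the work surface at z = 0. Lengths are in mm, angles in rad, forces in N, time in s.
With the tool pointing down it reaches from about 300 to 775 mm from the base axis. Payload 14.6 kg.
Tool frame: the origin (TCP) lies between the finger pads; the fingertips stand manip.nose_length ahead of it and the grasp point (between the pads) lies 11 mm behind it (manip.nose_length is the distance from the TCP to the fingertips, in mm); z points along the fingers, y is the line along which they close (so a half turn about z gives the same grasp; the last joint's range is limited). The gripper opens to 94 mm and grips with 3 to 60 N. Pads are 16 mm wide; open, the fingers measure 119 mm over their backs; the gripper's body (75 mm by 177 mm) begins 78 mm behind the grasp point.
Start: joints at [-1.186, 0.3, 1.521, -0, 1.321, -0.067], TCP at [240.114, -494.808, 213.446] pointing down, gripper open.
Joint ranges: [-3.03, 3.03], [-0.79, 2.21], [0.23, 2.52], [-1.04, 4.18], [0, 3.07], [-2.55, 2.55]. Speed limits (rad/s): [2.22, 2.22, 2.57, 3.14, 3.14, 3.14].

### API

Orientations are given as [roll, pitch, yaw] about the fixed x, y, z axes, in that order (R = Rz(yaw) Ry(pitch) Rx(roll)).
In Python, from cell import manip, cams, job gives the robot as it stands.
- The arm moves only by the tool jog_arm, never from a script. Its argument "commands" is a list of rows, each an object of numbers: "dx", "dy", "dz": the shift along the tool's x, y, z each as a share of 40 mm, from -1 to 1; "ax", "ay", "az": the turn, a rotation vector about the tool's x, y, z each as a share of 10 degrees, from -1 to 1; "gripper": the closure, from 0 (fully open) to 1 (shut). A call has 1 to 10 rows; each row shifts and turns the commanded pose from where the row before left it, along the tool's axes as they then stand; what a row does not reach is not made up. A row lasts 1/8 s, in which the tool goes at most 62.5 mm and 10.7 degrees, less where a joint would pass 70% of its speed; a pose out of reach is approached as far as the arm can. A call with a number of a shift or a turn outside -1 to 1 is refused whole. A call with a gripper value outside its range is refused whole. The fingers move at their own pace and stop on an object; "squeeze" is the grip in N (left out, the last holds). Time passes only in rows, so rows that do not move let the fingers close. It gives the time, the measured TCP pose, the force, the opening and the grip force at its end, in the units of the state.
- manip.read_state(): the state, without advancing time (a new reading comes with each control period).
- cams.camera(name): name is "scene" or "top"; returns a dict with "image" (420x560x3 uint8, red, green, blue), "fx", "fy", "cx", "cy" (pixels), "world_to_cam" (4x4, takes a point from world to camera coordinates). Camera axes: x right, y down, z forward; pixel columns grow to the right and rows downward; lengths in mm; the calibration is good to about 2 mm. A picture is of the moment at which its call begins. There is no depth.
- job.sign_off(): hands the job in; it is judged then, once.
The state is a dict: "clock": time; "joints": joint angles; "qd": joint speeds; "effort": joint torques, N m; "eef_pos": TCP position; "eef_rot": TCP orientation; "wrist_force": force on the tool from outside, world axes, zero at the start; "moment": the same for the moment, N m; "finger_gap": finger opening in mm; "finger_force": force on a finger pad.
Only numpy, scipy, OpenCV 4.12 (cv2) and the standard library are available. Lean on these libraries where they do the work, as an engineer would, in place of code of your own. Each camera call takes 0.05 s, during which the arm holds its last target. There are 200 camera calls.

## Working session

There is one attempt and no reset: what is moved stays moved. The work goes in short steps, Python scripts to look and compute and a tool call to move; the robot and the scene stay as the last step left them, time stands still between calls to the robot, and variables do not carry over. Pictures are saved under pics/ and viewed, at most 10 in all, crops included, and the job is handed in when it is done.

Besides the shell and the picture viewer there is one more tool, called after "Emit:" as name([rows], argument=value, ...), one row to a line, values as JSON. jog_arm: Moves the arm, as the interface text tells. Shift numbers are shares of 40 mm and turn numbers shares of 10 degrees, none past 1 either way. Its arguments: {"type":"object","properties":{"commands":{"type":"array"},"squeeze":{"type":"number"}},"required":["commands"]}

```bash
ls; mkdir -p pics; python3 - <<'E'
from cell import manip, cams, job
import cv2
s=manip.read_state(); print(s, manip.nose_length)
for n in("scene","top"):
    c=cams.camera(n); cv2.imwrite(f"pics/{n}0.png",cv2.resize(c["image"][:,:,::-1],(800,600),interpolation=cv2.INTER_CUBIC))
    print(n,c["fx"],c["fy"],c["cx"],c["cy"],c["world_to_cam"].round(4).tolist())
E
```

```text
pics
{'clock': 0.0, 'joints': array([-1.18560090e+00,  3.00469017e-01,  1.52160011e+00, -1.25659816e-06,
        1.32069356e+00, -6.66081331e-02]), 'qd': array([-0.00219216,  0.00097025, -0.00012874,  0.00025027, -0.00064084,
        0.00033876]), 'effort': array([-6.95366889e-04, -5.31808126e+01, -3.52742708e+01,  7.08305743e-02,
        2.44302111e-02, -7.99634245e-05]), 'eef_pos': array([ 240.01896662, -494.57544776,  212.87942025]), 'eef_rot': array([-3.14042514e+00, -7.66611239e-05,  4.51803825e-01]), 'wrist_force': array([0.49604948, 0.45029228, 0.18899343]), 'moment': array([-0.00018421, -0.01410807,  0.01118345]), 'finger_force': 0.0, 'finger_gap': 94.15065521675201} 8.0
scene 447.7334305257243 447.7334305257243 288.32673495506015 205.89935039449156 [[0.1209, 0.9926, -0.0067, -125.8591], [0.7553, -0.0964, -0.6482, -364.1416], [-0.6441, 0.0733, -0.7614, 1571.2167], [0.0, 0.0, 0.0, 1.0]]
top 433.49242649090576 433.49242649090576 278.8944939916648 205.62588870158973 [[0.0108, -0.9999, -0.0028, 67.865], [-0.9752, -0.0099, -0.2212, 565.1585], [0.2212, 0.0051, -0.9752, 1235.5708], [0.0, 0.0, 0.0, 1.0]]
```

View pics/top0.png

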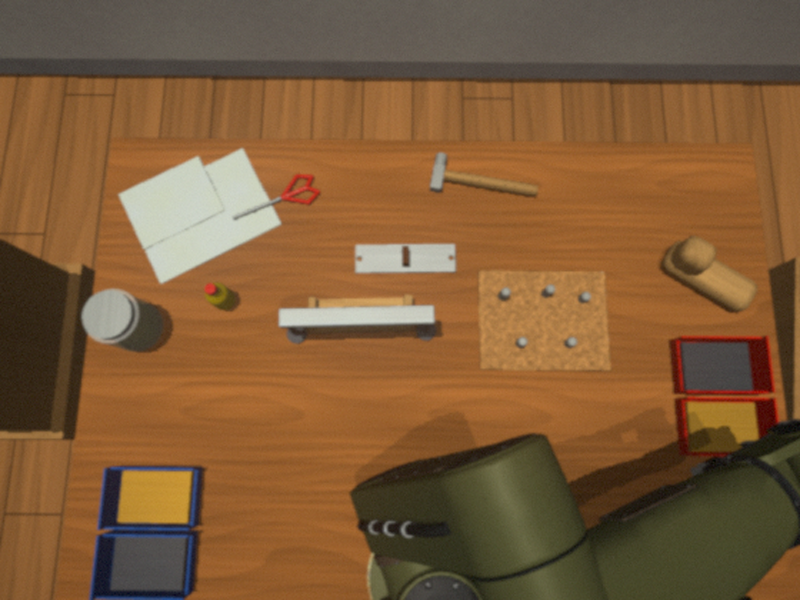

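View pics/scene0.png

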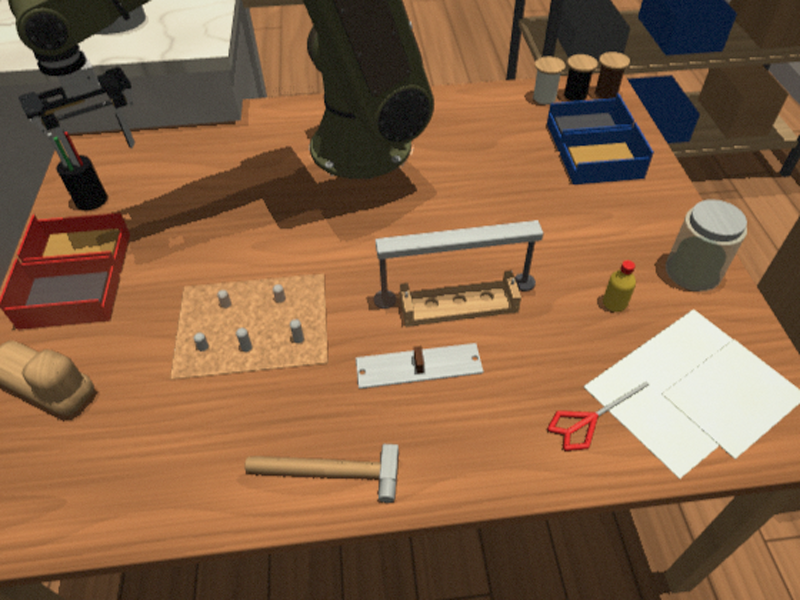

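The top view shows the caddy at about (360,302) under the light, the cover at (405,258), and five dies on the mat. The scene view shows the three wells at about (432-487,299) from the far side. Next I'll enlarge both views.

```bash
python3 - <<'E'
from cell import cams
import cv2
def crop(c,x,y,w,h,k,n):
    cv2.imwrite(n,cv2.resize(c["image"][y:y+h,x:x+w,::-1],None,fx=k,fy=k,interpolation=cv2.INTER_CUBIC))
s=cams.camera("scene"); t=cams.camera("top")
crop(s,120,185,112,84,7,"pics/smat.png")
crop(s,245,180,133,100,6,"pics/scad.png")
crop(t,190,160,250,100,3.2,"pics/t1.png")
E
```

```text
(no output)
```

View pics/smat.png

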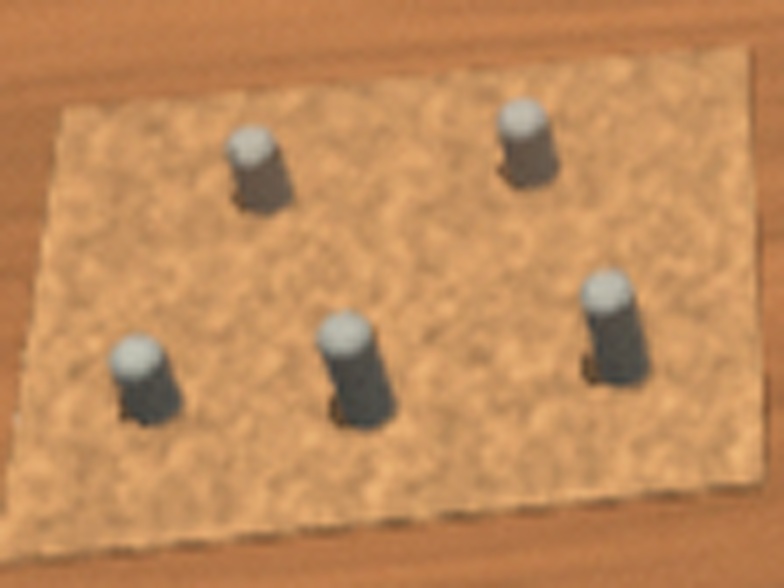

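View pics/scad.png

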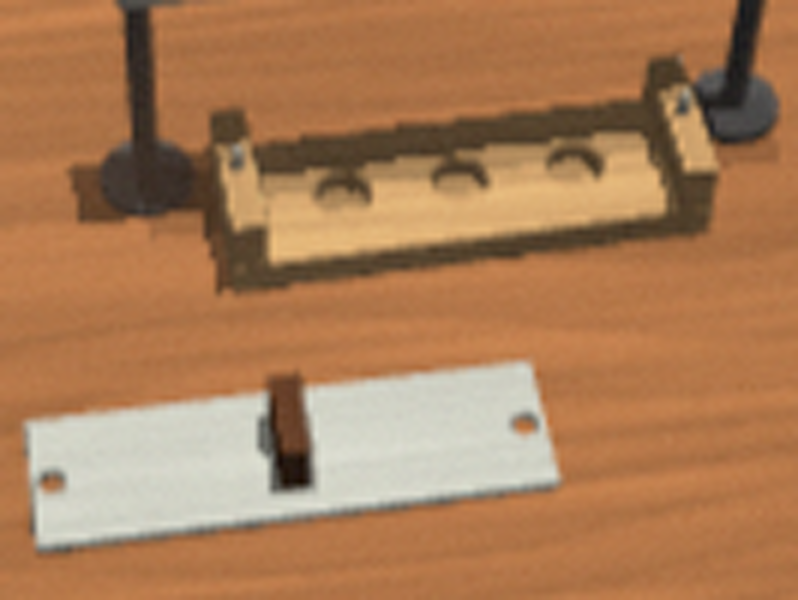

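View pics/t1.png

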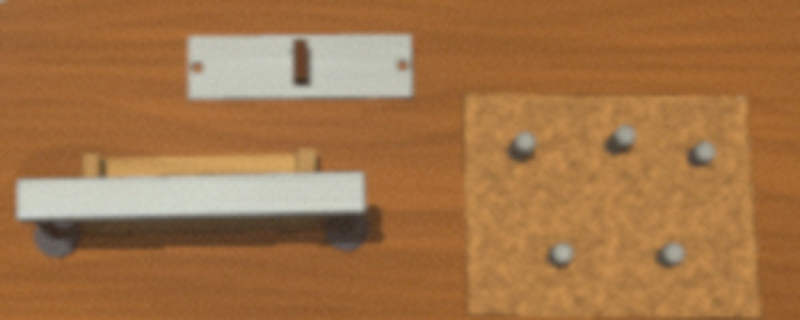

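Smat crop: the short dies have tops at (250,146), (522,118) and (137,357), and the long ones at (345,331) and (608,290). Scad crop: pins at (237,155) and (684,100), wells at (343,190), (460,178) and (575,163), cover holes at (52,482) and (525,423). t1 crop: die tops and cover holes at (197,67) and (402,65).

```bash
cat > h.py <<'E'
import numpy as np
from cell import manip,cams
CAL={}
def cal(n):
    if n not in CAL: CAL[n]=cams.camera(n)
    return CAL[n]
def ray(n,u,v,z):
    c=cal(n); M=np.array(c["world_to_cam"]); R,t=M[:3,:3],M[:3,3]
    d=R.T@np.array([(u-c["cx"])/c["fx"],(v-c["cy"])/c["fy"],1]); o=-R.T@t
    return (o+d*(z-o[2])/d[2])[:2]
def cr(n,x,y,k,u,v,z): return ray(n,(u+.5)/k-.5+x,(v+.5)/k-.5+y,z)
def proj(n,p):
    c=cal(n); q=(np.array(c["world_to_cam"])@np.r_[p,1])[:3]
    return np.array([c["fx"]*q[0]/q[2]+c["cx"],c["fy"]*q[1]/q[2]+c["cy"]])
E
python3 - <<'E'
from h import *
np.set_printoptions(precision=1,suppress=True)
m=lambda u,v,z:cr("scene",120,185,7,u,v,z)
k=lambda u,v,z:cr("scene",245,180,6,u,v,z)
t=lambda u,v,z:cr("top",190,160,3.2,u,v,z)
for n,a,b,z in [("sA",(250,145),(672,254),38),("sB",(522,118),(561,253),38),("sC",(137,357),(704,152),38),("L1",(345,331),(623,137),54),("L2",(608,290),(524,144),54)]:
    print(n,m(*a,z),t(*b,z))
print("pins",k(237,152,56),k(684,97,56))
W=[k(343,190,18),k(460,178,18),k(575,163,18)];print("wells",W,np.diff(W,axis=0))
H=[k(52,482,5),k(525,423,5)];print("holes s",H,np.mean(H,0)); H=[t(402,65,5),t(197,67,5)];print("holes t",H,np.mean(H,0))
print("blk top s",k(285,383,35), "t",t(302,61,35))
print("bar far lower edge t corners",t(17,180,160),t(365,172,160),t(17,220,160),t(365,213,160))
print("rib t",t(92,153,46),t(307,150,46))
E
```

```text
sA [ 474.9 -294.5] [ 471.1 -289.6]
sB [ 474.3 -189.9] [ 470.9 -185.6]
sC [ 573.6 -328.4] [ 569.5 -325.1]
L1 [ 583.8 -249.3] [ 579.6 -244.7]
L2 [ 576.9 -154.5] [ 571.8 -151. ]
pins [533.2  50.9] [526.3 254. ]
wells [array([529.6,  99.3]), array([529.3, 153.4]), array([527.1, 207.2])] [[-0.3 54. ]
 [-2.2 53.8]]
holes s [array([662.5, -43.7]), array([657.8, 160.4])] [660.2  58.4]
holes t [array([662.4, -40.6]), array([658.3, 162.9])] [660.4  61.2]
blk top s [645.3  58. ] t [656.7  58.9]
bar far lower edge t corners [511.1 304.2] [521.2   4.6] [476.2 302.3] [485.4   4.7]
rib t [560.7 257.5] [565.7  53.5]
```

```bash
cat >> h.py <<'E'
from scipy.spatial.transform import Rotation as Ro
def rot(pitch,yaw): return Ro.from_euler("xyz",[np.pi,pitch,yaw])
def plan(pos,pitch,yaw):
    "turn first (n rows), then shift along the turned tool axes (m rows)"
    s=manip.read_state(); R0=Ro.from_euler("xyz",s["eef_rot"]); R1=rot(pitch,yaw)
    w=np.degrees((R0.inv()*R1).as_rotvec()); n=int(np.ceil(abs(w).max()/10-1e-3)) or 1
    d=R1.inv().apply(np.array(pos)-s["eef_pos"]); m=int(np.ceil(abs(d).max()/40-1e-3)) or 1
    print("clock",s["clock"].round(2),"turn",n,"x",(w/10/n).round(3),"shift",m,"x",(d/40/m).round(3))
E
python3 - <<'E'
from h import *
plan([475,-292,110],np.radians(35),.03)
g=proj; print("glue", ray("scene",439.6,186.9,108), ray("top",(211+.5)*.7-.5,(289+.5)*.7-.5,110))
E
```

```text
Traceback (most recent call last):
  File "h.py", line 22, in plan
    print("clock",s["clock"].round(2),"turn",n,"x",(w/10/n).round(3),"shift",m,"x",(d/40/m).round(3))
                  ^^^^^^^^^^^^^^^^
AttributeError: 'float' object has no attribute 'round'
```

```bash
sed -i 's/s\["clock"\].round(2)/round(s["clock"],2)/' h.py
python3 - <<'E'
from h import *
plan([475,-292,110],np.radians(35),.03)
print("glue", ray("scene",439.6,186.9,108), ray("top",(211+.5)*.7-.5,(289+.5)*.7-.5,110))
E
```

```text
clock 0.3 turn 4 x [ 0.184 -0.862  0.585] shift 7 x [ 0.916 -0.698 -0.191]
glue [567.51283015 452.04768122] [560.28002552 453.77105564]
```

Emit:
jog_arm([
  {"ax": 0.18, "ay": -0.86, "az": 0.58, "gripper": 0.5},
  {"ax": 0.18, "ay": -0.86, "az": 0.58, "gripper": 0.5},
  {"ax": 0.18, "ay": -0.86, "az": 0.58, "gripper": 0.5},
  {"ax": 0.18, "ay": -0.86, "az": 0.58, "gripper": 0.5},
  {"dx": 0.9, "dy": -0.7, "dz": -0.2, "gripper": 0.5},
  {"dx": 0.9, "dy": -0.7, "dz": -0.2, "gripper": 0.5},
  {"dx": 0.9, "dy": -0.7, "dz": -0.2, "gripper": 0.5},
  {"dx": 0.9, "dy": -0.7, "dz": -0.2, "gripper": 0.5},
  {"dx": 0.9, "dy": -0.7, "dz": -0.2, "gripper": 0.5},
  {"dx": 0.9, "dy": -0.7, "dz": -0.2, "gripper": 0.5},
], squeeze=30)

```text
schema error: expected keys dx, dy, dz, ax, ay, az, gripper
```

```bash
python3 - <<'E'
from h import *
s=manip.read_state(); print(s["eef_pos"],s["eef_rot"],s["joints"].round(3))
plan([475,-292,70],np.radians(35),.03)
E
```

```text
[ 240.09788455 -494.7747607   213.34478813] [-3.14137798e+00 -4.09004266e-06  4.51780839e-01] [-1.186  0.3    1.521 -0.     1.321 -0.067]
clock 0.4 turn 4 x [ 0.184 -0.862  0.585] shift 7 x [ 0.998 -0.699 -0.074]
```

Emit:
jog_arm([
  {"dx": 0, "dy": 0, "dz": 0, "ax": 0.18, "ay": -0.86, "az": 0.58, "gripper": 0.5},
  {"dx": 0, "dy": 0, "dz": 0, "ax": 0.18, "ay": -0.86, "az": 0.58, "gripper": 0.5},
  {"dx": 0, "dy": 0, "dz": 0, "ax": 0.18, "ay": -0.86, "az": 0.58, "gripper": 0.5},
  {"dx": 0, "dy": 0, "dz": 0, "ax": 0.18, "ay": -0.86, "az": 0.58, "gripper": 0.5},
  {"dx": 0.9, "dy": -0.7, "dz": -0.2, "ax": 0, "ay": 0, "az": 0, "gripper": 0.5},
  {"dx": 0.9, "dy": -0.7, "dz": -0.2, "ax": 0, "ay": 0, "az": 0, "gripper": 0.5},
  {"dx": 0.9, "dy": -0.7, "dz": -0.2, "ax": 0, "ay": 0, "az": 0, "gripper": 0.5},
  {"dx": 0.9, "dy": -0.7, "dz": -0.2, "ax": 0, "ay": 0, "az": 0, "gripper": 0.5},
  {"dx": 0.9, "dy": -0.7, "dz": -0.2, "ax": 0, "ay": 0, "az": 0, "gripper": 0.5},
  {"dx": 0.9, "dy": -0.7, "dz": -0.2, "ax": 0, "ay": 0, "az": 0, "gripper": 0.5},
], squeeze=30)

```text
clock: 1.65
eef_pos: [439.9, -319.0, 128.5]
eef_rot: [3.14, 0.609, 0.033]
wrist_force: [-0.5, -0.0, -0.7]
finger_gap: 47.1
finger_force: 0.0
```

```bash
python3 - <<'E'
from h import *
s=manip.read_state(); print(s["eef_pos"],s["eef_rot"],s["joints"].round(3))
plan([475,-292,65],np.radians(35),.03)
E
```

```text
[ 439.86541433 -318.98551325  128.52832923] [3.13968329 0.60898768 0.03314988] [-0.543  0.683  1.273 -0.322  1.706  1.036]
clock 1.65 turn 1 x [ 0.021 -0.011  0.015] shift 2 x [ 0.823 -0.324  0.393]
```

Emit:
jog_arm([
  {"dx": 0.82, "dy": -0.32, "dz": 0.4, "ax": 0, "ay": 0, "az": 0, "gripper": 0.5},
  {"dx": 0.82, "dy": -0.32, "dz": 0.4, "ax": 0, "ay": 0, "az": 0, "gripper": 0.5},
  {"dx": 0.25, "dy": 0, "dz": 0.35, "ax": 0, "ay": 0, "az": 0, "gripper": 0.5},
  {"dx": 0.25, "dy": 0, "dz": 0.35, "ax": 0, "ay": 0, "az": 0, "gripper": 0.5},
  {"dx": 0, "dy": 0, "dz": 0, "ax": 0, "ay": 0, "az": 0, "gripper": 0.5},
], squeeze=30)

```text
clock: 2.28
eef_pos: [473.0, -293.8, 30.2]
eef_rot: [3.141, 0.61, 0.033]
wrist_force: [-0.2, -1.0, 0.0]
finger_gap: 46.9
finger_force: 0.0
```

```bash
python3 - <<'E'
from h import *
plan([475,-292,31],np.radians(35),.03)
import cv2
a=cal("scene")["image"][185:269,120:232,::-1]; b=cal("top")["image"][160:260,330:440,::-1]
f=lambda i,k:cv2.resize(i,None,fx=k,fy=k,interpolation=cv2.INTER_CUBIC)
a=f(a,3.5);b=f(b,3.5); o=np.zeros((350,800,3),np.uint8); o[:a.shape[0],:a.shape[1]]=a; o[:b.shape[0],400:400+b.shape[1]]=b; cv2.imwrite("pics/g1.png",o)
E
```

```text
clock 2.27 turn 1 x [ 0.015 -0.003  0.013] shift 1 x [ 0.031 -0.044 -0.047]
```

View pics/g1.png

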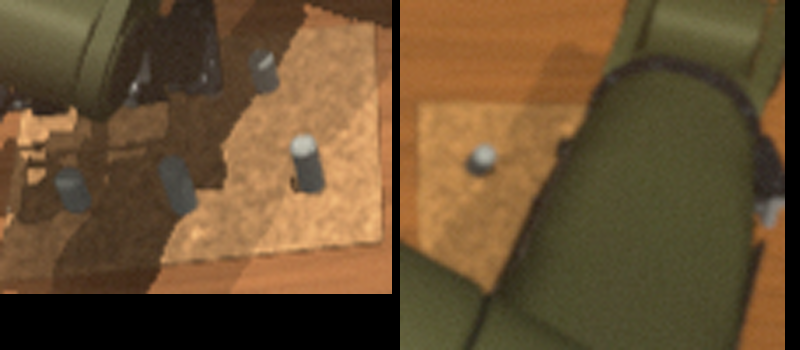

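The arm hides the gripped die from both cameras; the other four dies stand undisturbed. I'll grip now.

Emit:
jog_arm([
  {"dx": 0.04, "dy": -0.02, "dz": -0.04, "ax": 0, "ay": 0, "az": 0, "gripper": 0.7},
  {"dx": 0, "dy": 0, "dz": 0, "ax": 0, "ay": 0, "az": 0, "gripper": 1},
  {"dx": 0, "dy": 0, "dz": 0, "ax": 0, "ay": 0, "az": 0, "gripper": 1},
  {"dx": 0, "dy": 0, "dz": 0, "ax": 0, "ay": 0, "az": 0, "gripper": 1},
], squeeze=30)

```text
clock: 2.88
eef_pos: [476.1, -292.5, 31.4]
eef_rot: [3.14, 0.609, 0.033]
wrist_force: [-0.1, -1.0, 2.1]
finger_gap: 18.7
finger_force: 30.0
```

Emit:
jog_arm([
  {"dx": -0.3, "dy": 0, "dz": -0.41, "ax": 0, "ay": 0, "az": 0, "gripper": 1},
  {"dx": -0.57, "dy": 0, "dz": -0.82, "ax": 0, "ay": 0, "az": 0, "gripper": 1},
  {"dx": -0.57, "dy": 0, "dz": -0.82, "ax": 0, "ay": 0, "az": 0, "gripper": 1},
  {"dx": -0.3, "dy": 0, "dz": -0.41, "ax": 0, "ay": 0, "az": 0, "gripper": 1},
  {"dx": 0.26, "dy": -1, "dz": -0.18, "ax": 0, "ay": 0, "az": 0, "gripper": 1},
  {"dx": 0.26, "dy": -1, "dz": -0.18, "ax": 0, "ay": 0, "az": 0, "gripper": 1},
  {"dx": 0.26, "dy": -1, "dz": -0.18, "ax": 0, "ay": 0, "az": 0, "gripper": 1},
  {"dx": 0.26, "dy": -1, "dz": -0.18, "ax": 0, "ay": 0, "az": 0, "gripper": 1},
  {"dx": 0.26, "dy": -1, "dz": -0.18, "ax": 0, "ay": 0, "az": 0, "gripper": 1},
  {"dx": 0.26, "dy": -1, "dz": -0.18, "ax": 0, "ay": 0, "az": 0, "gripper": 1},
], squeeze=30)

```text
clock: 4.12
eef_pos: [542.9, -48.5, 151.0]
eef_rot: [3.14, 0.61, 0.033]
wrist_force: [-0.1, 0.4, -0.6]
finger_gap: 18.8
finger_force: 30.0
```

Emit:
jog_arm([
  {"dx": 0.26, "dy": -1, "dz": -0.18, "ax": 0, "ay": 0, "az": 0, "gripper": 1},
  {"dx": 0.26, "dy": -1, "dz": -0.18, "ax": 0, "ay": 0, "az": 0, "gripper": 1},
  {"dx": 0.26, "dy": -1, "dz": -0.18, "ax": 0, "ay": 0, "az": 0, "gripper": 1},
  {"dx": 0.26, "dy": -1, "dz": -0.18, "ax": 0, "ay": 0, "az": 0, "gripper": 1},
  {"dx": 0.26, "dy": -1, "dz": -0.18, "ax": 0, "ay": 0, "az": 0, "gripper": 1},
  {"dx": 0, "dy": 0, "dz": 0, "ax": 0, "ay": 0.9, "az": 0, "gripper": 1},
  {"dx": 0, "dy": 0, "dz": 0, "ax": 0, "ay": 0.9, "az": 0, "gripper": 1},
  {"dx": 0, "dy": 0, "dz": 0, "ax": 0, "ay": 0.9, "az": 0, "gripper": 1},
  {"dx": 0, "dy": 0, "dz": 0, "ax": 0, "ay": 0.8, "az": 0, "gripper": 1},
  {"dx": 0, "dy": 0, "dz": 0, "ax": 0, "ay": 0, "az": 0, "gripper": 1},
], squeeze=30)

```text
clock: 5.38
eef_pos: [598.0, 152.3, 151.3]
eef_rot: [3.14, -0.002, 0.035]
wrist_force: [0.4, -0.1, -1.6]
finger_gap: 18.9
finger_force: 30.0
```

```bash
python3 - <<'E'
from h import *
import cv2
s=manip.read_state(); print(s["eef_pos"],s["eef_rot"],s["finger_gap"])
p=proj("scene",s["eef_pos"]); R=Ro.from_euler("xyz",s["eef_rot"]); x,y=(p-[50,45]).round().astype(int); print(x,y,p)
for n,o in (("tip+",[0,9.5,8]),("tip-",[0,-9.5,8]),("tcp",[0,0,0])): print(n,(proj("scene",s["eef_pos"]+R.apply(o))-[x,y]+.5)*8-.5)
cv2.imwrite("pics/g2.png",cv2.resize(cal("scene")["image"][y:y+75,x:x+100,::-1],None,fx=8,fy=8,interpolation=cv2.INTER_CUBIC))
E
```

```text
[598.03624451 152.28222712 151.28351418] [ 3.14005964e+00 -1.74550052e-03  3.49435641e-02] 18.895322506536495
278 150 [328.30722211 195.47726146]
tip+ [373.66499352 388.64957421]
tip- [434.91071901 381.14707881]
tcp [405.9577769  367.31809167]
```

View pics/g2.png

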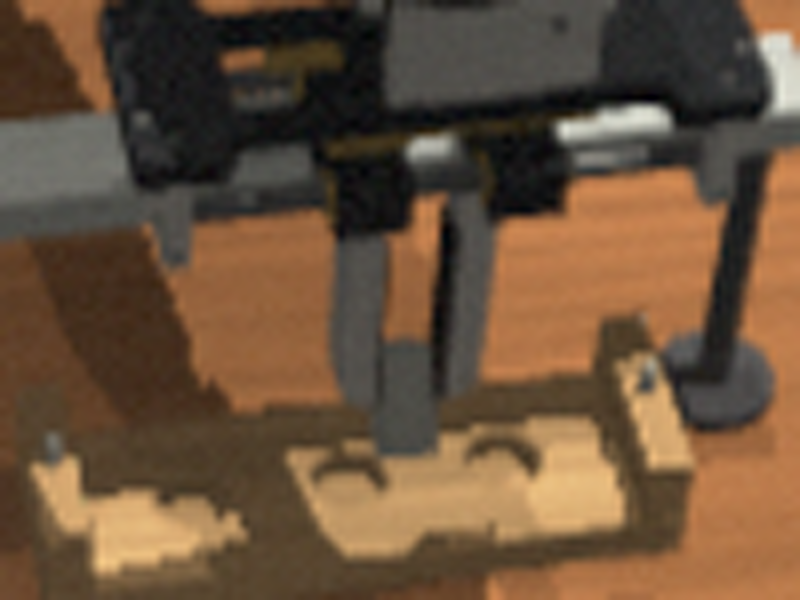

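The crop shows the die held between the fingers (die edges at x 378 and 440, foot at y≈453, fingertip bottoms at y≈403), with the pins at (54,448) and (647,376).

```bash
python3 - <<'E'
from h import *
np.set_printoptions(precision=1,suppress=True)
s=manip.read_state(); P=s["eef_pos"]; R=Ro.from_euler("xyz",s["eef_rot"])
q=lambda w:(proj("scene",w)-[278,150]+.5)*8-.5
for n,o in [("front L inner",[8,9.4,8]),("front L outer",[8,22,8]),("front R inner",[8,-9.4,8]),("front R outer",[8,-22,8]),("back L in",[-8,9.4,8])]: print(n,q(P+R.apply(o)))
Rg=rot(.609,.033); G=np.array([476.1,-292.5,31.4])
for dx in (0,-2,-4,-6):
    f=lambda p:P+R.apply(Rg.inv().apply(np.array(p)-G))
    c=[476.1+dx,-292.5]
    e=[q(f([c[0]+10*np.cos(a),c[1]+10*np.sin(a),4])) for a in np.linspace(0,6.28,60)]
    t=[q(f([c[0]+8*np.cos(a),c[1]+8*np.sin(a),38])) for a in np.linspace(0,6.28,60)]
    print(dx,"foot vmax",np.max(e,0),np.min(e,0)[0],"top vmin",np.min(t,0))
E
```

```text
front L inner [379.6 410.1]
front L outer [338.6 415.1]
front R inner [440.5 402.6]
front R outer [481.2 397.6]
back L in [368.7 371.1]
0 foot vmax [445.4 465.6] 379.48412336564706 top vmin [378.  341.5]
-2 foot vmax [444.1 463.9] 378.3640390442429 top vmin [376.9 340.1]
-4 foot vmax [442.9 462.3] 377.2479056440343 top vmin [375.8 338.6]
-6 foot vmax [441.7 460.6] 376.1357022974453 top vmin [374.6 337.2]
```

Emit:
jog_arm([
  {"dx": 0, "dy": 0, "dz": 0, "ax": 0, "ay": -0.9, "az": 0, "gripper": 1},
  {"dx": 0, "dy": 0, "dz": 0, "ax": 0, "ay": -0.9, "az": 0, "gripper": 1},
  {"dx": 0, "dy": 0, "dz": 0, "ax": 0, "ay": -0.9, "az": 0, "gripper": 1},
  {"dx": 0, "dy": 0, "dz": 0, "ax": 0, "ay": -0.8, "az": 0, "gripper": 1},
  {"dx": 0.28, "dy": -0.7, "dz": 0.42, "ax": 0, "ay": 0, "az": 0, "gripper": 1},
  {"dx": 0.28, "dy": -0.7, "dz": 0.42, "ax": 0, "ay": 0, "az": 0, "gripper": 1},
], squeeze=30)

```text
clock: 6.22
eef_pos: [596.3, 209.7, 108.1]
eef_rot: [3.14, 0.61, 0.033]
wrist_force: [-0.0, 1.2, -0.9]
finger_gap: 18.9
finger_force: 30.0
```

```bash
python3 - <<'E'
from h import *
print(manip.read_state()["eef_pos"],manip.read_state()["eef_rot"])
plan([530.5,207.3,105],.609,.033)
E
```

```text
[596.32574866 209.7363162  108.10084011] [3.13988237 0.60970713 0.03323048]
clock 6.22 turn 1 x [0.011 0.004 0.001] shift 2 x [-0.653  0.003  0.503]
```

Emit:
jog_arm([
  {"dx": -0.65, "dy": 0, "dz": 0.5, "ax": 0, "ay": 0, "az": 0, "gripper": 1},
  {"dx": -0.65, "dy": 0, "dz": 0.5, "ax": 0, "ay": 0, "az": 0, "gripper": 1},
  {"dx": 0.38, "dy": 0, "dz": 0.54, "ax": 0, "ay": 0, "az": 0, "gripper": 1},
  {"dx": 0.38, "dy": 0, "dz": 0.54, "ax": 0, "ay": 0, "az": 0, "gripper": 1},
  {"dx": 0, "dy": 0, "dz": 0, "ax": 0, "ay": 0, "az": 0, "gripper": 1},
], squeeze=30)

```text
clock: 6.85
eef_pos: [529.9, 206.8, 52.5]
eef_rot: [3.139, 0.612, 0.034]
wrist_force: [-0.7, -0.6, -0.6]
finger_gap: 19.0
finger_force: 30.0
```

```bash
python3 - <<'E'
from h import *
print(manip.read_state()["eef_pos"],manip.read_state()["wrist_force"])
plan([530.5,207.3,41],.609,.033)
E
```

```text
[529.85389025 206.83316862  52.51755572] [-0.65253912 -0.62685564 -0.57864097]
clock 6.85 turn 1 x [0.019 0.017 0.005] shift 1 x [ 0.178 -0.011  0.227]
```

Foot is near z 25. I'll lower it in 4 mm steps to foot z≈13 and watch the force.

Emit:
jog_arm([
  {"dx": 0.07, "dy": 0, "dz": 0.07, "ax": 0, "ay": 0, "az": 0, "gripper": 1},
  {"dx": 0.06, "dy": 0, "dz": 0.08, "ax": 0, "ay": 0, "az": 0, "gripper": 1},
  {"dx": 0.06, "dy": 0, "dz": 0.08, "ax": 0, "ay": 0, "az": 0, "gripper": 1},
  {"dx": 0, "dy": 0, "dz": 0, "ax": 0, "ay": 0, "az": 0, "gripper": 1},
], squeeze=30)

```text
clock: 7.35
eef_pos: [532.1, 205.7, 42.1]
eef_rot: [3.14, 0.609, 0.033]
wrist_force: [1.0, -0.5, -0.7]
finger_gap: 18.9
finger_force: 30.0
```

Emit:
jog_arm([
  {"dx": 0.05, "dy": 0, "dz": 0.08, "ax": 0, "ay": 0, "az": 0, "gripper": 1},
  {"dx": 0.05, "dy": 0, "dz": 0.08, "ax": 0, "ay": 0, "az": 0, "gripper": 1},
  {"dx": 0, "dy": 0, "dz": 0, "ax": 0, "ay": 0, "az": 0, "gripper": 1},
], squeeze=30)

```text
clock: 7.72
eef_pos: [531.6, 205.7, 34.4]
eef_rot: [3.14, 0.61, 0.033]
wrist_force: [-0.4, -0.4, -0.9]
finger_gap: 19.1
finger_force: 30.0
```

Emit:
jog_arm([
  {"dx": 0, "dy": 0, "dz": 0.03, "ax": 0, "ay": 0, "az": 0, "gripper": 0.75},
  {"dx": 0, "dy": 0, "dz": 0, "ax": 0, "ay": 0, "az": 0, "gripper": 0.6},
  {"dx": 0, "dy": 0, "dz": 0, "ax": 0, "ay": 0, "az": 0, "gripper": 0.6},
  {"dx": 0, "dy": 0, "dz": -0.5, "ax": 0, "ay": 0, "az": 0, "gripper": 0.6},
  {"dx": 0, "dy": 0, "dz": -1, "ax": 0, "ay": 0, "az": 0, "gripper": 0.6},
  {"dx": 0, "dy": 0, "dz": -1, "ax": 0, "ay": 0, "az": 0, "gripper": 0.6},
  {"dx": 0, "dy": 1, "dz": 0, "ax": 0, "ay": 0, "az": 0, "gripper": 0.6},
  {"dx": 0, "dy": 1, "dz": 0, "ax": 0, "ay": 0, "az": 0, "gripper": 0.6},
  {"dx": 0, "dy": 1, "dz": 0, "ax": 0, "ay": 0, "az": 0, "gripper": 0.6},
  {"dx": 0, "dy": 1, "dz": 0, "ax": 0, "ay": 0, "az": 0, "gripper": 0.6},
], squeeze=30)

```text
clock: 8.98
eef_pos: [593.7, 46.6, 116.2]
eef_rot: [3.14, 0.609, 0.033]
wrist_force: [0.3, 0.9, -0.5]
finger_gap: 37.4
finger_force: 0.0
```

```bash
python3 - <<'E'
from h import *
import cv2
plan([474.5,-188.5,75],.609,.033)
a=cal("scene")["image"][180:240,275:375,::-1];b=cal("scene")["image"][185:269,120:232,::-1]
f=lambda i,k:cv2.resize(i,None,fx=k,fy=k,interpolation=cv2.INTER_CUBIC)
a=f(a,5);b=f(b,2.6); o=np.zeros((300,800,3),np.uint8); o[:a.shape[0],:a.shape[1]]=a; o[:b.shape[0],505:505+b.shape[1]]=b; cv2.imwrite("pics/g3.png",o)
E
```

```text
clock 8.97 turn 1 x [ 0.011 -0.     0.002] shift 6 x [-0.335  0.963  0.443]
```

View pics/g3.png

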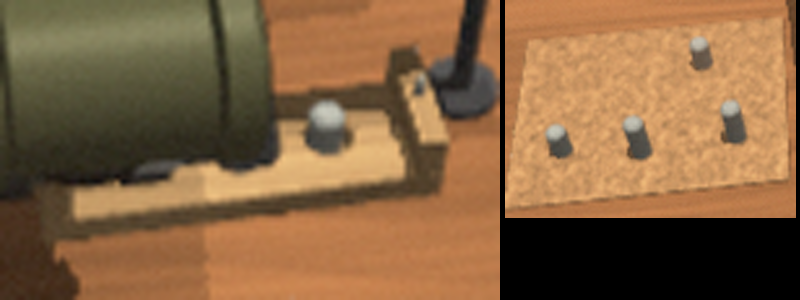

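The die stands in well0, with its top at (327,113) and its foot at the well. The mat is otherwise unchanged, so sB is next.

Emit:
jog_arm([
  {"dx": -0.34, "dy": 0.96, "dz": 0.44, "ax": 0, "ay": 0, "az": 0, "gripper": 0.6},
  {"dx": -0.34, "dy": 0.96, "dz": 0.44, "ax": 0, "ay": 0, "az": 0, "gripper": 0.6},
  {"dx": -0.34, "dy": 0.96, "dz": 0.44, "ax": 0, "ay": 0, "az": 0, "gripper": 0.6},
  {"dx": -0.34, "dy": 0.96, "dz": 0.44, "ax": 0, "ay": 0, "az": 0, "gripper": 0.6},
  {"dx": -0.34, "dy": 0.96, "dz": 0.44, "ax": 0, "ay": 0, "az": 0, "gripper": 0.6},
  {"dx": -0.34, "dy": 0.96, "dz": 0.44, "ax": 0, "ay": 0, "az": 0, "gripper": 0.5},
  {"dx": 0, "dy": 0, "dz": 0, "ax": 0, "ay": 0, "az": 0, "gripper": 0.5},
], squeeze=30)

```text
clock: 9.9
eef_pos: [473.2, -188.6, 76.3]
eef_rot: [3.14, 0.61, 0.03]
wrist_force: [0.5, -1.1, -0.4]
finger_gap: 46.9
finger_force: 0.0
```

```bash
python3 - <<'E'
from h import *
plan([475.5,-188.3,31.4],.609,.033)
print("placed die top",cr("scene",275,180,5,327,112,40))
E
```

```text
clock 9.9 turn 1 x [-0.     0.004 -0.015] shift 1 x [ 0.689 -0.005  0.889]
placed die top [528.45800675 203.9785539 ]
```

Emit:
jog_arm([
  {"dx": 0.34, "dy": 0, "dz": 0.44, "ax": 0, "ay": 0, "az": 0, "gripper": 0.5},
  {"dx": 0.34, "dy": 0, "dz": 0.44, "ax": 0, "ay": 0, "az": 0, "gripper": 0.5},
  {"dx": 0, "dy": 0, "dz": 0, "ax": 0, "ay": 0, "az": 0, "gripper": 0.6},
  {"dx": 0, "dy": 0, "dz": 0, "ax": 0, "ay": 0, "az": 0, "gripper": 0.8},
  {"dx": 0, "dy": 0, "dz": 0, "ax": 0, "ay": 0, "az": 0, "gripper": 1},
  {"dx": 0, "dy": 0, "dz": 0, "ax": 0, "ay": 0, "az": 0, "gripper": 1},
], squeeze=30)

```text
clock: 10.7
eef_pos: [476.8, -186.8, 32.5]
eef_rot: [3.139, 0.608, 0.033]
wrist_force: [-0.4, -0.3, 1.9]
finger_gap: 19.0
finger_force: 29.6
```

Emit:
jog_arm([
  {"dx": -0.54, "dy": 0, "dz": -0.77, "ax": 0, "ay": 0, "az": 0, "gripper": 1},
  {"dx": -0.54, "dy": 0, "dz": -0.77, "ax": 0, "ay": 0, "az": 0, "gripper": 1},
  {"dx": 0.3, "dy": -0.95, "dz": -0.21, "ax": 0, "ay": 0, "az": 0, "gripper": 1},
  {"dx": 0.3, "dy": -0.95, "dz": -0.21, "ax": 0, "ay": 0, "az": 0, "gripper": 1},
  {"dx": 0.3, "dy": -0.95, "dz": -0.21, "ax": 0, "ay": 0, "az": 0, "gripper": 1},
  {"dx": 0.3, "dy": -0.95, "dz": -0.21, "ax": 0, "ay": 0, "az": 0, "gripper": 1},
  {"dx": 0.3, "dy": -0.95, "dz": -0.21, "ax": 0, "ay": 0, "az": 0, "gripper": 1},
  {"dx": 0.3, "dy": -0.95, "dz": -0.21, "ax": 0, "ay": 0, "az": 0, "gripper": 1},
  {"dx": 0.3, "dy": -0.95, "dz": -0.21, "ax": 0, "ay": 0, "az": 0, "gripper": 1},
  {"dx": 0.3, "dy": -0.95, "dz": -0.21, "ax": 0, "ay": 0, "az": 0, "gripper": 1},
], squeeze=30)

```text
clock: 11.95
eef_pos: [583.4, 122.4, 107.3]
eef_rot: [3.14, 0.609, 0.033]
wrist_force: [0.4, 0.5, -0.3]
finger_gap: 19.1
finger_force: 29.5
```

```bash
python3 - <<'E'
from h import *
print(manip.read_state()["eef_pos"])
plan([532.5,154.8,105],.609,.033)
E
```

```text
[583.39935485 122.41450985 107.29044033]
clock 11.95 turn 1 x [ 0.011 -0.002  0.001] shift 1 x [-0.988 -0.851  0.759]
```

Emit:
jog_arm([
  {"dx": -0.5, "dy": -0.43, "dz": 0.38, "ax": 0, "ay": 0, "az": 0, "gripper": 1},
  {"dx": -0.5, "dy": -0.43, "dz": 0.38, "ax": 0, "ay": 0, "az": 0, "gripper": 1},
  {"dx": 0.38, "dy": 0, "dz": 0.54, "ax": 0, "ay": 0, "az": 0, "gripper": 1},
  {"dx": 0.38, "dy": 0, "dz": 0.54, "ax": 0, "ay": 0, "az": 0, "gripper": 1},
  {"dx": 0, "dy": 0, "dz": 0, "ax": 0, "ay": 0, "az": 0, "gripper": 1},
], squeeze=30)

```text
clock: 12.58
eef_pos: [531.1, 153.6, 50.8]
eef_rot: [3.139, 0.612, 0.033]
wrist_force: [0.1, 0.7, -1.3]
finger_gap: 18.5
finger_force: 29.5
```

```bash
python3 - <<'E'
from h import *
for i in range(3): print(manip.read_state()["eef_pos"])
plan([532.5,154.8,42],.609,.033)
E
```

```text
[531.07376873 153.56282126  50.84924891]
[531.07376873 153.56282126  50.84924891]
[531.07376873 153.56282126  50.84924891]
clock 12.57 turn 1 x [ 0.014  0.018 -0.001] shift 1 x [ 0.157 -0.03   0.16 ]
```

Emit:
jog_arm([
  {"dx": 0.07, "dy": -0.03, "dz": 0.07, "ax": 0, "ay": 0, "az": 0, "gripper": 1},
  {"dx": 0.07, "dy": 0, "dz": 0.08, "ax": 0, "ay": 0, "az": 0, "gripper": 1},
  {"dx": 0, "dy": 0, "dz": 0, "ax": 0, "ay": 0, "az": 0, "gripper": 1},
], squeeze=30)

```text
clock: 12.95
eef_pos: [533.1, 154.9, 44.1]
eef_rot: [3.14, 0.609, 0.033]
wrist_force: [-0.2, 0.4, -1.4]
finger_gap: 19.3
finger_force: 29.5
```

Foot is at about z 15.6, below the mouth, with no force. Lower by 9 mm.

Emit:
jog_arm([
  {"dx": 0.05, "dy": 0, "dz": 0.08, "ax": 0, "ay": 0, "az": 0, "gripper": 1},
  {"dx": 0.05, "dy": 0, "dz": 0.08, "ax": 0, "ay": 0, "az": 0, "gripper": 1},
  {"dx": 0, "dy": 0, "dz": 0, "ax": 0, "ay": 0, "az": 0, "gripper": 1},
], squeeze=30)

```text
clock: 13.32
eef_pos: [532.5, 154.9, 36.1]
eef_rot: [3.14, 0.61, 0.033]
wrist_force: [-0.3, 0.0, 0.3]
finger_gap: 18.7
finger_force: 29.5
```

Emit:
jog_arm([
  {"dx": 0.01, "dy": 0, "dz": 0.03, "ax": 0, "ay": 0, "az": 0, "gripper": 1},
  {"dx": 0, "dy": 0, "dz": 0, "ax": 0, "ay": 0, "az": 0, "gripper": 0.75},
  {"dx": 0, "dy": 0, "dz": 0, "ax": 0, "ay": 0, "az": 0, "gripper": 0.6},
  {"dx": 0, "dy": 0, "dz": 0, "ax": 0, "ay": 0, "az": 0, "gripper": 0.6},
  {"dx": 0, "dy": 0, "dz": -0.5, "ax": 0, "ay": 0, "az": 0, "gripper": 0.6},
  {"dx": 0, "dy": 0, "dz": -1, "ax": 0, "ay": 0, "az": 0, "gripper": 0.6},
  {"dx": 0, "dy": 0, "dz": -1, "ax": 0, "ay": 0, "az": 0, "gripper": 0.6},
  {"dx": 0, "dy": 1, "dz": 0, "ax": 0, "ay": 0, "az": 0, "gripper": 0.6},
  {"dx": 0, "dy": 1, "dz": 0, "ax": 0, "ay": 0, "az": 0, "gripper": 0.6},
  {"dx": 0, "dy": 1, "dz": 0, "ax": 0, "ay": 0, "az": 0, "gripper": 0.6},
], squeeze=30)

```text
clock: 14.58
eef_pos: [593.5, 35.9, 117.5]
eef_rot: [3.14, 0.609, 0.033]
wrist_force: [0.1, 0.4, 0.5]
finger_gap: 37.8
finger_force: 0.0
```

```bash
python3 - <<'E'
from h import *
s=manip.read_state();print(s["eef_pos"],s["joints"].round(2))
plan([574.5,-327,110],.609,.033)
E
```

```text
[593.53118777  35.87100208 117.46975811] [ 0.01  0.87  0.98 -0.02  1.9   1.54]
clock 14.57 turn 1 x [0.012 0.    0.002] shift 10 x [-0.053  0.905  0.06 ]
```

Emit:
jog_arm([
  {"dx": -0.05, "dy": 0.91, "dz": 0.06, "ax": 0, "ay": 0, "az": 0, "gripper": 0.6},
  {"dx": -0.05, "dy": 0.91, "dz": 0.06, "ax": 0, "ay": 0, "az": 0, "gripper": 0.6},
  {"dx": -0.05, "dy": 0.91, "dz": 0.06, "ax": 0, "ay": 0, "az": 0, "gripper": 0.6},
  {"dx": -0.05, "dy": 0.91, "dz": 0.06, "ax": 0, "ay": 0, "az": 0, "gripper": 0.6},
  {"dx": -0.05, "dy": 0.91, "dz": 0.06, "ax": 0, "ay": 0, "az": 0, "gripper": 0.6},
  {"dx": -0.05, "dy": 0.91, "dz": 0.06, "ax": 0, "ay": 0, "az": 0, "gripper": 0.6},
  {"dx": -0.05, "dy": 0.91, "dz": 0.06, "ax": 0, "ay": 0, "az": 0, "gripper": 0.6},
  {"dx": -0.05, "dy": 0.91, "dz": 0.06, "ax": 0, "ay": 0, "az": 0, "gripper": 0.6},
  {"dx": -0.05, "dy": 0.91, "dz": 0.06, "ax": 0, "ay": 0, "az": 0, "gripper": 0.5},
  {"dx": -0.05, "dy": 0.91, "dz": 0.06, "ax": 0, "ay": 0, "az": 0, "gripper": 0.5},
], squeeze=30)

```text
clock: 15.82
eef_pos: [575.8, -328.9, 109.8]
eef_rot: [3.14, 0.609, 0.033]
wrist_force: [0.3, -0.3, 1.3]
finger_gap: 46.5
finger_force: 0.0
```

```bash
python3 - <<'E'
from h import *
s=manip.read_state();print(s["eef_pos"],s["joints"].round(2))
plan([574.8,-326.5,31.4],.609,.033)
import cv2
c=cal("scene")["image"][180:240,275:375,::-1]; cv2.imwrite("pics/g4.png",cv2.resize(c,None,fx=8,fy=8,interpolation=cv2.INTER_CUBIC))
E
```

```text
[ 575.76780203 -328.93240885  109.77076513] [-0.47  1.02  0.73 -0.3   1.93  1.04]
clock 15.82 turn 1 x [0.011 0.    0.001] shift 2 x [ 0.551 -0.031  0.81 ]
```

View pics/g4.png

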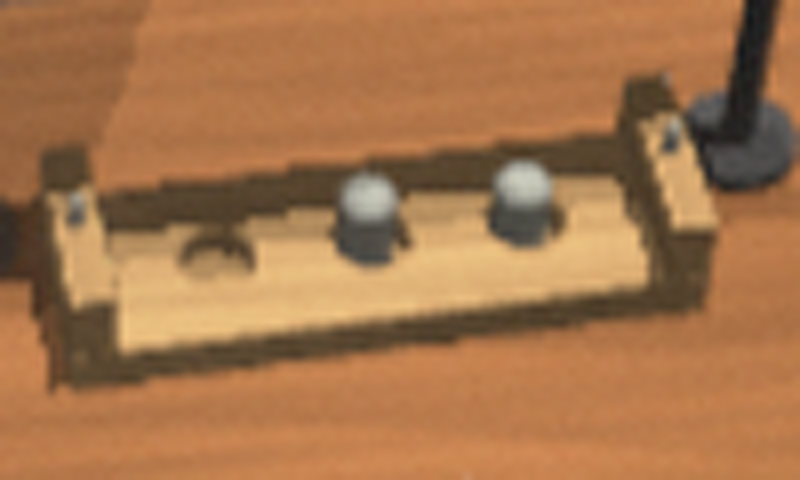

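Dies are seated in well1 (top (369,197)) and well0 (top (523,185)). Each sits slightly left in its hole, so the wells are about 1-2 mm further +y. Well2's mouth is at (218,253). Now grip sC.

Emit:
jog_arm([
  {"dx": 0.55, "dy": -0.03, "dz": 0.8, "ax": 0, "ay": 0, "az": 0, "gripper": 0.5},
  {"dx": 0.55, "dy": -0.03, "dz": 0.8, "ax": 0, "ay": 0, "az": 0, "gripper": 0.5},
  {"dx": 0, "dy": 0, "dz": 0, "ax": 0, "ay": 0, "az": 0, "gripper": 0.6},
  {"dx": 0, "dy": 0, "dz": 0, "ax": 0, "ay": 0, "az": 0, "gripper": 0.8},
  {"dx": 0, "dy": 0, "dz": 0, "ax": 0, "ay": 0, "az": 0, "gripper": 1},
  {"dx": 0, "dy": 0, "dz": 0, "ax": 0, "ay": 0, "az": 0, "gripper": 1},
], squeeze=30)

```text
clock: 16.62
eef_pos: [575.9, -325.8, 33.8]
eef_rot: [3.138, 0.607, 0.032]
wrist_force: [0.5, -0.8, 6.3]
finger_gap: 18.9
finger_force: 29.7
```

```bash
python3 - <<'E'
from h import *
g=lambda u,v,z:cr("scene",275,180,8,u,v,z)
print("tops",g(369,194,40),g(523,182,40),"well2",g(218,253,18),"pins",g(76,208,54),g(672,133,54))
print("ribs outer y ends: left rib bottom", g(48,150,46),g(665,75,46))
E
```

```text
tops [528.2235398  150.92375283] [529.53937841 203.59171103] well2 [529.39888919  99.54732765] pins [533.73985818  50.7082098 ] [526.15772215 254.24554556]
ribs outer y ends: left rib bottom [500.00744399  44.9139742 ] [492.71489366 260.26563817]
```

Emit:
jog_arm([
  {"dx": -0.54, "dy": 0, "dz": -0.77, "ax": 0, "ay": 0, "az": 0, "gripper": 1},
  {"dx": -0.54, "dy": 0, "dz": -0.77, "ax": 0, "ay": 0, "az": 0, "gripper": 1},
  {"dx": 0.06, "dy": -0.98, "dz": -0.04, "ax": 0, "ay": 0, "az": 0, "gripper": 1},
  {"dx": 0.06, "dy": -0.98, "dz": -0.04, "ax": 0, "ay": 0, "az": 0, "gripper": 1},
  {"dx": 0.06, "dy": -0.98, "dz": -0.04, "ax": 0, "ay": 0, "az": 0, "gripper": 1},
  {"dx": 0.06, "dy": -0.98, "dz": -0.04, "ax": 0, "ay": 0, "az": 0, "gripper": 1},
  {"dx": 0.06, "dy": -0.98, "dz": -0.04, "ax": 0, "ay": 0, "az": 0, "gripper": 1},
  {"dx": 0.06, "dy": -0.98, "dz": -0.04, "ax": 0, "ay": 0, "az": 0, "gripper": 1},
  {"dx": 0.06, "dy": -0.98, "dz": -0.04, "ax": 0, "ay": 0, "az": 0, "gripper": 1},
  {"dx": 0.06, "dy": -0.98, "dz": -0.04, "ax": 0, "ay": 0, "az": 0, "gripper": 1},
], squeeze=30)

```text
clock: 17.92
eef_pos: [587.5, -9.9, 106.8]
eef_rot: [3.14, 0.608, 0.033]
wrist_force: [1.3, -0.2, -1.0]
finger_gap: 18.9
finger_force: 29.5
```

```bash
python3 - <<'E'
from h import *
print(manip.read_state()["eef_pos"])
plan([535,101.5,107],.609,.033)
E
```

```text
[587.52893363  -9.87417608 106.84688012]
clock 17.93 turn 1 x [ 0.011 -0.004  0.001] shift 3 x [-0.334 -0.942  0.232]
```

Emit:
jog_arm([
  {"dx": -0.33, "dy": -0.94, "dz": 0.23, "ax": 0, "ay": 0, "az": 0, "gripper": 1},
  {"dx": -0.33, "dy": -0.94, "dz": 0.23, "ax": 0, "ay": 0, "az": 0, "gripper": 1},
  {"dx": -0.33, "dy": -0.94, "dz": 0.23, "ax": 0, "ay": 0, "az": 0, "gripper": 1},
  {"dx": 0.38, "dy": 0, "dz": 0.54, "ax": 0, "ay": 0, "az": 0, "gripper": 1},
  {"dx": 0.38, "dy": 0, "dz": 0.54, "ax": 0, "ay": 0, "az": 0, "gripper": 1},
  {"dx": 0, "dy": 0, "dz": 0, "ax": 0, "ay": 0, "az": 0, "gripper": 1},
  {"dx": 0, "dy": 0, "dz": 0, "ax": 0, "ay": 0, "az": 0, "gripper": 1},
], squeeze=30)

```text
clock: 18.8
eef_pos: [536.1, 99.8, 54.6]
eef_rot: [3.14, 0.608, 0.033]
wrist_force: [0.4, -0.4, -0.5]
finger_gap: 18.9
finger_force: 29.5
```

```bash
python3 - <<'E'
from h import *
plan([535,101.5,43.5],.609,.033)
E
```

```text
clock 18.8 turn 1 x [ 0.01  -0.008  0.001] shift 1 x [ 0.137 -0.043  0.242]
```

Emit:
jog_arm([
  {"dx": 0.05, "dy": -0.04, "dz": 0.08, "ax": 0, "ay": 0, "az": 0, "gripper": 1},
  {"dx": 0.04, "dy": 0, "dz": 0.08, "ax": 0, "ay": 0, "az": 0, "gripper": 1},
  {"dx": 0.05, "dy": 0, "dz": 0.08, "ax": 0, "ay": 0, "az": 0, "gripper": 1},
  {"dx": 0, "dy": 0, "dz": 0, "ax": 0, "ay": 0, "az": 0, "gripper": 1},
], squeeze=30)

```text
clock: 19.3
eef_pos: [534.5, 101.3, 42.0]
eef_rot: [3.14, 0.61, 0.033]
wrist_force: [0.4, 1.5, -1.0]
finger_gap: 18.7
finger_force: 29.5
```

Emit:
jog_arm([
  {"dx": 0.05, "dy": 0, "dz": 0.07, "ax": 0, "ay": 0, "az": 0, "gripper": 1},
  {"dx": 0.03, "dy": 0, "dz": 0.04, "ax": 0, "ay": 0, "az": 0, "gripper": 1},
  {"dx": 0, "dy": 0, "dz": 0, "ax": 0, "ay": 0, "az": 0, "gripper": 1},
], squeeze=30)

```text
clock: 19.68
eef_pos: [534.7, 101.4, 36.6]
eef_rot: [3.14, 0.609, 0.033]
wrist_force: [0.0, 0.2, -1.5]
finger_gap: 18.7
finger_force: 29.5
```

Emit:
jog_arm([
  {"dx": 0.02, "dy": 0, "dz": 0.03, "ax": 0, "ay": 0, "az": 0, "gripper": 1},
  {"dx": 0, "dy": 0, "dz": 0, "ax": 0, "ay": 0, "az": 0, "gripper": 0.75},
  {"dx": 0, "dy": 0, "dz": 0, "ax": 0, "ay": 0, "az": 0, "gripper": 0.6},
  {"dx": 0, "dy": 0, "dz": 0, "ax": 0, "ay": 0, "az": 0, "gripper": 0.6},
  {"dx": 0, "dy": 0, "dz": -0.5, "ax": 0, "ay": 0, "az": 0, "gripper": 0.6},
  {"dx": 0, "dy": 0, "dz": -1, "ax": 0, "ay": 0, "az": 0, "gripper": 0.6},
  {"dx": 0, "dy": 0, "dz": -1, "ax": 0, "ay": 0, "az": 0, "gripper": 0.6},
  {"dx": 0, "dy": 0, "dz": 0, "ax": 0, "ay": 0, "az": 0, "gripper": 0.6},
], squeeze=50)

```text
clock: 20.68
eef_pos: [593.4, 103.5, 119.3]
eef_rot: [3.14, 0.604, 0.033]
wrist_force: [-0.3, -0.1, -0.3]
finger_gap: 37.7
finger_force: 0.0
```

```bash
python3 - <<'E'
from h import *
s=manip.read_state();print(s["eef_pos"],s["joints"].round(2))
plan([662.5,60.5,80],.609,.022)
E
```

```text
[593.43803857 103.48760692 119.30352847] [0.1  0.88 0.95 0.04 1.91 1.64]
clock 20.68 turn 1 x [ 0.045 -0.026  0.053] shift 2 x [ 0.979  0.556 -0.084]
```

Emit:
jog_arm([
  {"dx": 0, "dy": 0, "dz": 0, "ax": 0.04, "ay": -0.02, "az": 0.05, "gripper": 0.6},
  {"dx": 0.98, "dy": 0.55, "dz": -0.08, "ax": 0, "ay": 0, "az": 0, "gripper": 0.6},
  {"dx": 0.98, "dy": 0.55, "dz": -0.08, "ax": 0, "ay": 0, "az": 0, "gripper": 0.6},
  {"dx": 0, "dy": 0, "dz": 0, "ax": 0, "ay": 0, "az": 0, "gripper": 0.6},
  {"dx": 0, "dy": 0, "dz": 0, "ax": 0, "ay": 0, "az": 0, "gripper": 0.6},
], squeeze=50)

```text
clock: 21.3
eef_pos: [660.0, 61.4, 77.1]
eef_rot: [3.141, 0.614, 0.023]
wrist_force: [0.0, 0.2, 0.4]
finger_gap: 38.0
finger_force: 0.0
```

```bash
python3 - <<'E'
from h import *
s=manip.read_state();print(s["eef_pos"],s["eef_rot"],s["joints"].round(2))
plan([662.5,60.5,20.5],.611,.022)
E
```

```text
[659.9774499   61.41204934  77.12570491] [3.14081912 0.61388618 0.02270031] [0.04 1.11 0.64 0.01 2.01 1.58]
clock 21.3 turn 1 x [0.007 0.017 0.003] shift 2 x [0.432 0.012 0.562]
```

Emit:
jog_arm([
  {"dx": 0.43, "dy": 0.01, "dz": 0.56, "ax": 0, "ay": 0, "az": 0, "gripper": 0.6},
  {"dx": 0.4, "dy": 0.01, "dz": 0.52, "ax": 0, "ay": 0, "az": 0, "gripper": 0.6},
  {"dx": 0, "dy": 0, "dz": 0, "ax": 0, "ay": 0, "az": 0, "gripper": 0.6},
  {"dx": 0, "dy": 0, "dz": 0, "ax": 0, "ay": 0, "az": 0, "gripper": 0.7},
], squeeze=50)

```text
clock: 21.8
eef_pos: [663.1, 60.3, 23.5]
eef_rot: [3.141, 0.612, 0.023]
wrist_force: [0.6, -0.4, 1.2]
finger_gap: 31.0
finger_force: 0.0
```

Emit:
jog_arm([
  {"dx": 0.03, "dy": 0, "dz": 0.04, "ax": 0, "ay": 0, "az": 0, "gripper": 0.75},
  {"dx": 0, "dy": 0, "dz": 0, "ax": 0, "ay": 0, "az": 0, "gripper": 0.9},
  {"dx": 0, "dy": 0, "dz": 0, "ax": 0, "ay": 0, "az": 0, "gripper": 1},
  {"dx": 0, "dy": 0, "dz": 0, "ax": 0, "ay": 0, "az": 0, "gripper": 1},
  {"dx": 0, "dy": 0, "dz": 0, "ax": 0, "ay": 0, "az": 0, "gripper": 1},
], squeeze=50)

```text
clock: 22.42
eef_pos: [663.3, 60.1, 21.6]
eef_rot: [3.14, 0.612, 0.022]
wrist_force: [1.2, -0.8, 4.5]
finger_gap: 13.5
finger_force: 50.0
```

```bash
python3 - <<'E'
from h import *
s=manip.read_state();print(s["eef_pos"],s["eef_rot"])
E
```

```text
[663.25803201  60.10561303  21.56148369] [3.14042682 0.61203635 0.02239061]
```

Emit:
jog_arm([
  {"dx": -0.28, "dy": 0, "dz": -0.4, "ax": 0, "ay": 0, "az": 0, "gripper": 1},
  {"dx": -0.4, "dy": 0, "dz": -0.57, "ax": 0, "ay": 0, "az": 0, "gripper": 1},
  {"dx": -0.4, "dy": 0, "dz": -0.57, "ax": 0, "ay": 0, "az": 0, "gripper": 1},
  {"dx": 0, "dy": 0, "dz": 0, "ax": -0.04, "ay": 0, "az": -0.05, "gripper": 1},
  {"dx": 0, "dy": 0, "dz": 0, "ax": 0, "ay": 0, "az": 0, "gripper": 1},
], squeeze=50)

```text
clock: 23.05
eef_pos: [662.8, 60.5, 95.3]
eef_rot: [3.14, 0.614, 0.034]
wrist_force: [0.7, -0.2, -2.2]
finger_gap: 13.5
finger_force: 50.0
```

```bash
python3 - <<'E'
from h import *
s=manip.read_state();print(s["eef_pos"],s["eef_rot"])
plan([534,155,96],.612,.033)
E
```

```text
[662.81660292  60.46249538  95.34528337] [3.13982052 0.61385701 0.03385466]
clock 23.05 turn 1 x [0.013 0.011 0.004] shift 3 x [-0.86  -0.823  0.597]
```

Emit:
jog_arm([
  {"dx": -0.64, "dy": -0.62, "dz": 0.45, "ax": 0, "ay": 0, "az": 0, "gripper": 1},
  {"dx": -0.64, "dy": -0.62, "dz": 0.45, "ax": 0, "ay": 0, "az": 0, "gripper": 1},
  {"dx": -0.64, "dy": -0.62, "dz": 0.45, "ax": 0, "ay": 0, "az": 0, "gripper": 1},
  {"dx": -0.64, "dy": -0.62, "dz": 0.45, "ax": 0, "ay": 0, "az": 0, "gripper": 1},
  {"dx": 0, "dy": 0, "dz": 0, "ax": 0, "ay": 0, "az": 0, "gripper": 1},
  {"dx": 0, "dy": 0, "dz": 0, "ax": 0, "ay": 0, "az": 0, "gripper": 1},
], squeeze=50)

```text
clock: 23.8
eef_pos: [534.8, 154.8, 95.6]
eef_rot: [3.139, 0.613, 0.033]
wrist_force: [0.6, -0.3, -1.9]
finger_gap: 13.5
finger_force: 50.0
```

```bash
python3 - <<'E'
from h import *
import cv2
s=manip.read_state();P=s["eef_pos"];print(P,s["eef_rot"],s["wrist_force"])
q=lambda w:(proj("scene",w)-[275,170]+.5)*8-.5
u=P[2]-21.6; c=np.array([P[0]-3,P[1]]); a=s["eef_rot"][2]
for sg in(-1,1): print("hole pred",q([c[0]-sg*102*np.sin(a),c[1]+sg*102*np.cos(a),u+5]))
print("under",u)
cv2.imwrite("pics/g5.png",cv2.resize(cal("scene")["image"][170:245,275:375,::-1],None,fx=8,fy=8,interpolation=cv2.INTER_CUBIC))
E
```

```text
[534.80588496 154.81131611  95.59256206] [3.13941464 0.61327123 0.03296857] [ 0.62300799 -0.34204686 -1.87392478]
hole pred [ 81.99783803 241.03098326]
hole pred [689.42947476 167.35898246]
under 73.99256205959037
```

View pics/g5.png

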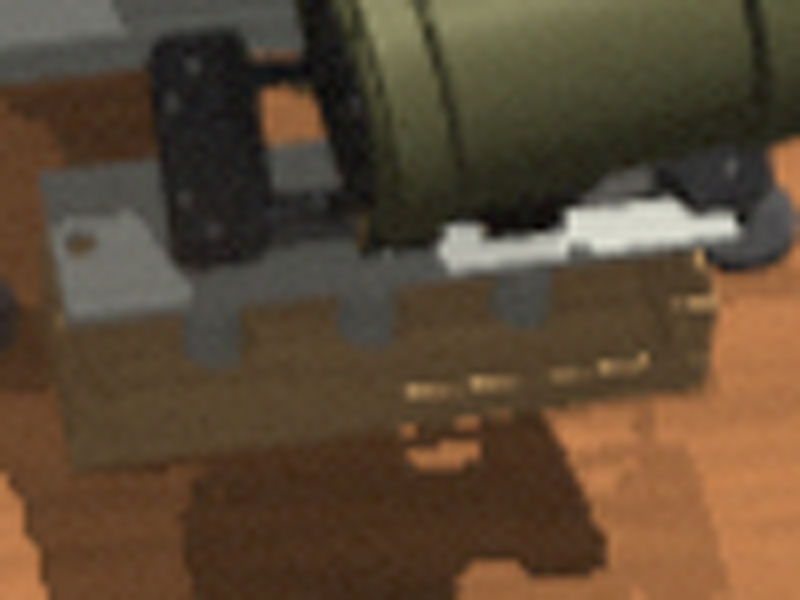

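The cover's left hole is at (80,241), against a predicted (82,241), so the camera and hand agree here. Next I'll get the pin centre x from the rib edges in the previous crop.

```bash
python3 - <<'E'
from h import *
np.set_printoptions(precision=1,suppress=True)
g=lambda u,v,z:cr("scene",275,180,8,u,v,z)
print("front",g(70,311,46),g(113,304,46),g(682,238,46),g(717,231,46))
print("back",g(43,152,46),g(87,150,46),g(625,82,46),g(665,78,46))
print("pin base/tip",g(77,222,46),g(76,194,58),g(673,148,46),g(671,120,58))
print("cover hole now (camera)",cr("scene",275,170,8,80,241,79))
print("cover corners",cr("scene",275,170,8,40,174,79),cr("scene",275,170,8,64,322,79))
E
```

```text
front [570.7  44.3] [569.6  58.7] [565.5 249.7] [564.  261.9]
back [500.7  43.1] [501.7  58.1] [494.2 245.9] [494.1 260. ]
pin base/tip [533.1  51. ] [531.1  51.1] [526.  255.5] [523.8 254. ]
cover hole now (camera) [535.1  52.2]
cover corners [504.   42.5] [568.7  43.1]
```

Emit:
jog_arm([
  {"dx": 0.13, "dy": 0.02, "dz": 0.22, "ax": 0, "ay": 0, "az": 0, "gripper": 1},
  {"dx": 0.1, "dy": 0, "dz": 0.14, "ax": 0, "ay": 0, "az": 0, "gripper": 1},
  {"dx": 0.06, "dy": 0, "dz": 0.08, "ax": 0, "ay": 0, "az": 0, "gripper": 1},
  {"dx": 0, "dy": 0, "dz": 0, "ax": 0, "ay": 0, "az": 0, "gripper": 1},
], squeeze=50)

```text
clock: 24.4
eef_pos: [534.0, 154.2, 74.7]
eef_rot: [3.14, 0.613, 0.033]
wrist_force: [-0.4, -0.0, -2.4]
finger_gap: 13.9
finger_force: 50.0
```

Emit:
jog_arm([
  {"dx": 0.05, "dy": 0, "dz": 0.07, "ax": 0, "ay": 0, "az": 0, "gripper": 1},
  {"dx": 0.03, "dy": 0, "dz": 0.05, "ax": 0, "ay": 0, "az": 0, "gripper": 1},
  {"dx": 0, "dy": 0, "dz": 0, "ax": 0, "ay": 0, "az": 0, "gripper": 1},
], squeeze=50)

```text
clock: 24.78
eef_pos: [533.8, 154.3, 69.2]
eef_rot: [3.14, 0.613, 0.033]
wrist_force: [-0.3, -0.3, -2.7]
finger_gap: 13.6
finger_force: 50.0
```

Underside is near 47.6 with no side force. Two more small steps to bring it to rest.

Emit:
jog_arm([
  {"dx": 0.02, "dy": 0, "dz": 0.03, "ax": 0, "ay": 0, "az": 0, "gripper": 1},
  {"dx": 0.01, "dy": 0, "dz": 0.02, "ax": 0, "ay": 0, "az": 0, "gripper": 1},
  {"dx": 0, "dy": 0, "dz": 0, "ax": 0, "ay": 0, "az": 0, "gripper": 1},
], squeeze=50)

```text
clock: 25.15
eef_pos: [533.9, 154.3, 67.5]
eef_rot: [3.14, 0.612, 0.033]
wrist_force: [0.0, -0.3, 4.6]
finger_gap: 13.8
finger_force: 50.0
```

Emit:
jog_arm([
  {"dx": 0, "dy": 0, "dz": 0, "ax": 0, "ay": 0, "az": 0, "gripper": 0.8},
  {"dx": 0, "dy": 0, "dz": 0, "ax": 0, "ay": 0, "az": 0, "gripper": 0.6},
  {"dx": 0, "dy": 0, "dz": 0, "ax": 0, "ay": 0, "az": 0, "gripper": 0.6},
  {"dx": 0, "dy": 0, "dz": -0.3, "ax": 0, "ay": 0, "az": 0, "gripper": 0.6},
  {"dx": 0, "dy": 0, "dz": -1, "ax": 0, "ay": 0, "az": 0, "gripper": 0.6},
  {"dx": 0, "dy": 0, "dz": -1, "ax": 0, "ay": 0, "az": 0, "gripper": 0.6},
  {"dx": 0.3, "dy": 1, "dz": -0.3, "ax": 0, "ay": 0, "az": 0, "gripper": 0.6},
  {"dx": 0.3, "dy": 1, "dz": -0.3, "ax": 0, "ay": 0, "az": 0, "gripper": 0.6},
  {"dx": 0, "dy": 1, "dz": 0, "ax": 0, "ay": 0, "az": 0, "gripper": 0.6},
  {"dx": 0, "dy": 1, "dz": 0, "ax": 0, "ay": 0, "az": 0, "gripper": 0.6},
], squeeze=30)

```text
clock: 26.4
eef_pos: [625.9, -4.0, 148.9]
eef_rot: [3.14, 0.612, 0.033]
wrist_force: [0.3, 0.6, 1.0]
finger_gap: 37.5
finger_force: 0.0
```

Emit:
jog_arm([
  {"dx": 0, "dy": 1, "dz": 0, "ax": 0, "ay": 0, "az": 0, "gripper": 0.6},
  {"dx": 0, "dy": 1, "dz": 0, "ax": 0, "ay": 0, "az": 0, "gripper": 0.6},
  {"dx": 0, "dy": 1, "dz": 0, "ax": 0, "ay": 0, "az": 0, "gripper": 0.6},
  {"dx": 0, "dy": 1, "dz": 0, "ax": 0, "ay": 0, "az": 0, "gripper": 0.6},
  {"dx": 0, "dy": 0, "dz": 0, "ax": 0, "ay": 0, "az": 0, "gripper": 0.6},
], squeeze=30)

```text
clock: 27.02
eef_pos: [630.8, -165.3, 149.0]
eef_rot: [3.139, 0.612, 0.029]
wrist_force: [-0.1, -0.0, 0.6]
finger_gap: 37.4
finger_force: 0.0
```

I've used all ten views, so I'll check the seated cover by numbers, with the plate outline projected at z = 51.

```bash
python3 - <<'E'
from h import *
import cv2
im=cal("scene")["image"]; h=cv2.cvtColor(im,cv2.COLOR_RGB2HSV)
m=((h[...,1]<60)&(h[...,2]>60)).astype(np.uint8); m[:185]=0;m[245:]=0;m[:,:272]=0;m[:,378:]=0
n,l,st,_=cv2.connectedComponentsWithStats(m); print(st[1:][st[1:,4]>60])
k=1+st[1:,4].argmax(); v,u=np.where(l==k)
for z in (46,51,58):
    p=np.array([ray("scene",a,b,z) for a,b in zip(u,v)],np.float32); print(z,cv2.minAreaRect(p))
E
```

```text
[[ 280  190   94   27 1506]]
46 ((529.9259033203125, 169.35606384277344), (66.70301055908203, 255.2909698486328), 1.9106673002243042)
51 ((534.1537475585938, 168.28994750976562), (66.33785247802734, 253.8935089111328), 1.9106628894805908)
58 ((540.0726928710938, 166.79742431640625), (65.82672119140625, 251.9371795654297), 1.9106686115264893)
```

```bash
python3 -c "
from cell import job
print(job.sign_off())"
```

```text
the job is handed in; nothing more can be done
None
```

I put the three short dies in their wells and fitted the cover over both pins, then handed the job in at about 27 s. Sign-off returned no verdict. I saw two dies seated on camera; the third die and the cover I checked only by hand position and force, plus the cover's outline in the image.

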